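Load the nut mill with the scoop and hold its spring dial at the third click

ROBOT

A 6-joint arm with a two-finger parallel gripper is mounted at the origin on a cart in front of the work surface, level with it; the furniture and walls round the work are solid. World frame = base frame: x ahead of the robot, y to its left, z up, the work surface at z = 0. Lengths are in mm, angles in rad, forces in N, time in s.
With the tool pointing down it reaches from about 350 to 850 mm from the base axis. Payload 8.1 kg.
Tool frame: the origin (TCP) lies midway between the tips of the shut fingers; the grasp point (between the pads) lies r.tcp_to_grasp behind it (r.tcp_to_grasp is the distance from the TCP to the grasp point, in mm); z points along the fingers, y is the line along which they close (so a half turn about z gives the same grasp; the last joint's range is limited). The gripper opens to 85 mm and grips with 20 to 120 N. Pads are 22 mm wide; open, the fingers measure 114 mm over their backs; the gripper's body (76 mm by 85 mm) begins 54 mm behind the grasp point. The pads swing forward as they close: fully open they stand 13 mm farther back than shut.
Start: joints at [1.136, 0.13, 1.488, -0, 1.523, -0.085], TCP at [205.605, 563.677, 231.292] pointing down, gripper open.
Joint ranges: [-2.96, 2.96], [-0.89, 2.26], [0.02, 2.5], [-1.34, 4.48], [0, 2.73], [-2.66, 2.66]. Speed limits (rad/s): [2.39, 2.39, 2.79, 3.14, 3.14, 3.14].

INTERFACE

Orientations are given as a 3x3 rotation matrix whose columns are the frame's x, y, z axes.
In Python, from station import r gives the robot as it stands. The module is installed in compiled form; this text tells all that it offers.
- The arm moves only by the tool jog_arm, never from a script. Its argument "steps" is a list of rows, each a list of 7 numbers: the shift along the tool's x, y, z in mm, then the turn, a rotation vector about the tool's x, y, z in degrees, then the opening, from 0 (shut) to 1 (fully open). In form: [[x, y, z, wx, wy, wz, hand], ...]. A call has 1 to 12 rows; each row is the pose to reach, as a shift and turn from the pose commanded when the call began, along the tool's axes at that moment; what a row does not reach only later rows make up. A row lasts 1/8 s, in which the tool goes at most 62.5 mm and 10.7 degrees, less where a joint would pass 70% of its speed; a pose out of reach is approached as far as the arm can. A call with a gripper value outside its range is refused whole. The fingers move at their own pace and stop on an object; "squeeze" is the grip in N (left out, the last holds). Time passes only in rows, so rows that repeat a pose let the fingers close. It gives the time, the measured TCP pose, the force, the opening and the grip force at its end, in the units of the state.
- r.get_state(): the state, without advancing time (a new reading comes with each control period).
- r.grab_frame(name): name is "scene" or "top" or "wrist"; returns (picture, depth): 400x640x3 uint8, red, green, blue; 400x640 float32, mm along the optical axis (not along the pixel's ray), 0 where there is no reading.
- r.calibration(name): a dict with "fx", "fy", "cx", "cy" (pixels), "view" (4x4, takes a point from world to camera coordinates); the wrist camera has in their place "T_tool_cam" (4x4, takes a point from camera to tool coordinates, whose origin is the TCP and whose axes are the flange's). Camera axes: x right, y down, z forward; pixel columns grow to the right and rows downward; lengths in mm; the calibration is good to about 2 mm. A picture is of the moment at which its call begins: read the wrist's pose just before it. calibration takes no time and is no camera call.
- r.job_done(): hands the job in; it is judged then, once.
The state is a dict: "time_s": time; "q": joint angles; "joint_velocities": joint speeds; "tau": joint torques, N m; "tool_pos": TCP position; "tool_rot": TCP orientation; "force": force on the tool from outside, world axes, zero at the start; "moment": the same for the moment, N m; "finger_gap": finger opening in mm; "gripper_force": force on a finger pad.
Only numpy, scipy, OpenCV 4.12 (cv2) and the standard library are available. Lean on these libraries where they do the work, as an engineer would, in place of code of your own. Each camera call takes 0.05 s, during which the arm holds its last target. There are 200 camera calls.

TASK

Pull the scoop through the trough, tip at least three of the four nuts into the mill's bowl with it (not with the fingers), and then set the scoop down standing upright, in the trough or on the worktop, and let go. Then grip the mill's dial, turn it clockwise past the first two clicks to the third (the three-dot mark) and hold it there against its spring: finish while still holding it. Leave the mug, the spice jar and the tin where they are.

Things in the scene. Friction and masses are not known exactly. Their poses are not given: they have to be found in the camera images.
- scoop_grip (a point): Scoop, 140 g: small aluminium shovel with an upright dark wooden handle. Point on the handle's axis, 115 mm above the scoop's underside; z up along the handle; the shovel lies on the -x side, open to -x. Wooden grip 20 mm (x) by 16 mm (y), 75 to 145 mm above the underside. Starts standing in the far part of the trough, within 0.03 rad of its direction; stands upright by itself
- scoop_lip (a point): Middle of the scoop's front lip, on its underside, 85 mm from the handle's axis along -x. Shovel 64 mm wide, back wall 73 mm behind the lip and 42 mm high, sides 38 mm, low in front. The lip is a sill 1.2 mm above the 2.4 mm thick floor: gentle level carrying keeps the nuts in; lip tipped down by 45 degrees or more, they roll out. The handle's back face is 95 mm behind the lip
- trough: Narrow pale wooden trough, fixed; origin on the worktop; x along it, away from the robot. Inside 72 mm wide (y), floor 4 mm thick, flat from x = -95 mm (foot of a 60 degree ramp rising to -x) to the upright far wall at +95 mm; walls 45 mm high. Scoop pulled along the floor to -x until the lip meets the ramp (scoop_grip at x = -8 mm; starts near +77): the nuts ride up into it
- nut0_center (a point): round brown nut, a ball of 22 mm diameter, 12 g, rolls; the point is its centre. At the start four lie in the trough between the scoop and the ramp
- nut1_center (a point): round brown nut, a ball of 22 mm diameter, 12 g, rolls; the point is its centre. At the start four lie in the trough between the scoop and the ramp
- nut2_center (a point): round brown nut, a ball of 22 mm diameter, 12 g, rolls; the point is its centre. At the start four lie in the trough between the scoop and the ramp
- nut3_center (a point): round brown nut, a ball of 22 mm diameter, 12 g, rolls; the point is its centre. At the start four lie in the trough between the scoop and the ramp
- bowl_mouth (a point): Centre of the rim of the open steel bowl on the left half of the white nut mill (fixed, base 150 x 260 mm, 66 mm high). Rim 130 mm above the worktop, inner diameter 114 mm at the rim, 55 mm deep. x, y, z: the mill's axes, y to its left, z up
- dial_grip (a point): Black dial on the mill's right half, vertical axis. Point on the axis at gripping height, 97 mm above the worktop, 145 mm to the right (-y) of the bowl's axis. A bar grip 52 mm long, 14 mm wide, from 20 mm below to 12 mm above the point, on a disc of 54 mm diameter. x along the bar to its pointer end (white line), z up; turns with the dial
- dial (a joint): Dial angle, rad: 0 at rest, grows clockwise seen from above. Clicks (detents) at 0.38, 0.77, 1.15, marked on the mill by one, two, three raised dots; end stop 1.40. A spring always drives it back to 0 when let go, from the clicks too: 0.07 N m at rest rising to 0.21 N m at the third click, plus or minus 0.06 N m between clicks
- mug: White mug, 84 x 115 x 89 mm, standing behind the work; leave alone. Origin under its base
- jar: Spice jar with a red lid, 45 mm across, 106 mm tall, behind the mill; leave alone. Origin under its base
- tin: Low food tin, 86 mm across, 40 mm tall, at the right of the work near the robot; leave alone. Origin under its base
Not all that is in view belongs to the job. Leave any green look-alike of the part that bears scoop_grip alone.

How it is judged (in metres and radians):
On the way, in this order (a step that is already met when the one before it is completed fails the run):
1. at least three nuts are in the mill's bowl, the dial not yet turned ((((horizontal distance between nut0_center and bowl_mouth below 0.056 m and z of nut0_center in the frame of bowl_mouth below -0.008 m) and (horizontal distance between nut1_center and bowl_mouth below 0.056 m and z of nut1_center in the frame of bowl_mouth below -0.008 m) and (horizontal distance between nut2_center and bowl_mouth below 0.056 m and z of nut2_center in the frame of bowl_mouth below -0.008 m)) or ((horizontal distance between nut0_center and bowl_mouth below 0.056 m and z of nut0_center in the frame of bowl_mouth below -0.008 m) and (horizontal distance between nut1_center and bowl_mouth below 0.056 m and z of nut1_center in the frame of bowl_mouth below -0.008 m) and (horizontal distance between nut3_center and bowl_mouth below 0.056 m and z of nut3_center in the frame of bowl_mouth below -0.008 m)) or ((horizontal distance between nut0_center and bowl_mouth below 0.056 m and z of nut0_center in the frame of bowl_mouth below -0.008 m) and (horizontal distance between nut2_center and bowl_mouth below 0.056 m and z of nut2_center in the frame of bowl_mouth below -0.008 m) and (horizontal distance between nut3_center and bowl_mouth below 0.056 m and z of nut3_center in the frame of bowl_mouth below -0.008 m)) or ((horizontal distance between nut1_center and bowl_mouth below 0.056 m and z of nut1_center in the frame of bowl_mouth below -0.008 m) and (horizontal distance between nut2_center and bowl_mouth below 0.056 m and z of nut2_center in the frame of bowl_mouth below -0.008 m) and (horizontal distance between nut3_center and bowl_mouth below 0.056 m and z of nut3_center in the frame of bowl_mouth below -0.008 m))) and value of joint dial below 0.2 rad), for 0.2 s.
2. the scoop is set down upright and let go, the dial not yet turned (angle between scoop_grip's own z axis and vertical below 0.2 rad and height (world z) of scoop_grip below 0.135 m and contact force between the fingers and scoop below 0.1 N and linear speed of scoop below 0.02 m/s and value of joint dial below 0.2 rad), for 0.2 s.
At the end, for the whole second after the job is handed in: The fingers hold the dial (over 1 N) at 0.98 to 1.32 rad; at least three nut centres are within 56 mm of the bowl's axis and 8 mm below its rim; the scoop, let go, stands upright (0.2 rad) at rest, its underside less than 20 mm above the worktop (value of joint dial between 0.98 and 1.32 rad and contact force between the fingers and dial above 1 N and (((horizontal distance between nut0_center and bowl_mouth below 0.056 m and z of nut0_center in the frame of bowl_mouth below -0.008 m) and (horizontal distance between nut1_center and bowl_mouth below 0.056 m and z of nut1_center in the frame of bowl_mouth below -0.008 m) and (horizontal distance between nut2_center and bowl_mouth below 0.056 m and z of nut2_center in the frame of bowl_mouth below -0.008 m)) or ((horizontal distance between nut0_center and bowl_mouth below 0.056 m and z of nut0_center in the frame of bowl_mouth below -0.008 m) and (horizontal distance between nut1_center and bowl_mouth below 0.056 m and z of nut1_center in the frame of bowl_mouth below -0.008 m) and (horizontal distance between nut3_center and bowl_mouth below 0.056 m and z of nut3_center in the frame of bowl_mouth below -0.008 m)) or ((horizontal distance between nut0_center and bowl_mouth below 0.056 m and z of nut0_center in the frame of bowl_mouth below -0.008 m) and (horizontal distance between nut2_center and bowl_mouth below 0.056 m and z of nut2_center in the frame of bowl_mouth below -0.008 m) and (horizontal distance between nut3_center and bowl_mouth below 0.056 m and z of nut3_center in the frame of bowl_mouth below -0.008 m)) or ((horizontal distance between nut1_center and bowl_mouth below 0.056 m and z of nut1_center in the frame of bowl_mouth below -0.008 m) and (horizontal distance between nut2_center and bowl_mouth below 0.056 m and z of nut2_center in the frame of bowl_mouth below -0.008 m) and (horizontal distance between nut3_center and bowl_mouth below 0.056 m and z of nut3_center in the frame of bowl_mouth below -0.008 m))) and angle between scoop_grip's own z axis and vertical below 0.2 rad and height (world z) of scoop_grip below 0.135 m and contact force between the fingers and scoop below 0.1 N and linear speed of scoop below 0.02 m/s); the arm keeps its last pose, push and grip.
It fails at once if the mug, the spice jar or the tin is moved by more than 30 mm (distance of any of mug, jar, tin from where it was at the start of the episode above 0.03 m).
It fails at once if a finger pushes on a nut with more than 1 N (contact force between the fingers and nut0 above 1 N or contact force between the fingers and nut1 above 1 N or contact force between the fingers and nut2 above 1 N or contact force between the fingers and nut3 above 1 N).
It also fails if it takes over 64 s, if anything falls off the work surface, if the arm or the gripper's body presses on something with over 40 N, if the wrist force passes 120 N, or if a joint passes its speed limit or range.

## Working session

There is one attempt and no reset: what is moved stays moved. The work goes in short steps, Python scripts to look and compute and a tool call to move; the robot and the scene stay as the last step left them, time stands still between calls to the robot, and variables do not carry over. Pictures are saved under pics/ and viewed, at most 10 in all, crops included, and the job is handed in when it is done.

Besides the shell and the picture viewer there is one more tool, called in YAML: its name, and indented under it one key for each argument. jog_arm: Moves the arm, as the interface text tells. Its arguments: {"type":"object","properties":{"steps":{"type":"array"},"squeeze":{"type":"number"}},"required":["steps"]}

```bash
mkdir -p pics; cat > h.py <<'E'
import numpy as np,cv2
from station import r
def grab(n):
    s=r.get_state(); im,d=r.grab_frame(n); c=r.calibration(n)
    K=np.array([[c['fx'],0,c['cx']],[0,c['fy'],c['cy']],[0,0,1.]])
    if 'view' in c: T=np.linalg.inv(np.array(c['view']))
    else:
        W=np.eye(4);W[:3,:3]=s['tool_rot'];W[:3,3]=s['tool_pos'];T=W@np.array(c['T_tool_cam'])
    return im,d,K,T
def cloud(d,K,T):
    v,u=np.mgrid[:d.shape[0],:d.shape[1]]
    P=np.stack([(u-K[0,2])/K[0,0]*d,(v-K[1,2])/K[1,1]*d,d],-1)
    return P@T[:3,:3].T+T[:3,3]
def save(n,im): cv2.imwrite('pics/'+n+'.png',im[...,::-1])
E
python3 - <<'E'
from h import *
s=r.get_state();print(s['time_s'],s['tool_pos'],np.round(s['tool_rot'],3),r.tcp_to_grasp,s['finger_gap'])
for n in ['scene','top']:
    im,d,K,T=grab(n); save(n,im); np.savez(n,im=im,d=d,K=K,T=T);print(n,T[:3,3],np.round(T[:3,2],2),K[0,0])
E
```

```text
0.0 [205.3844624  563.1577286  230.23471931] [[-0.939  0.343 -0.001]
 [ 0.343  0.939 -0.002]
 [ 0.    -0.002 -1.   ]] 18.700000000000003 85.35908757228215
scene [-265.57005441 -422.29254111  923.42635645] [ 0.67  0.28 -0.69] 454.1246624592347
top [ 350.28861719  -73.62701779 1380.84757656] [ 0.16  0.02 -0.99] 411.10845170007343
```

View pics/scene.png

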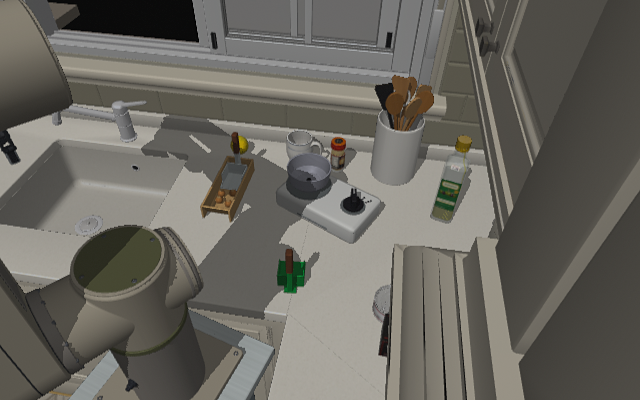

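View pics/top.png

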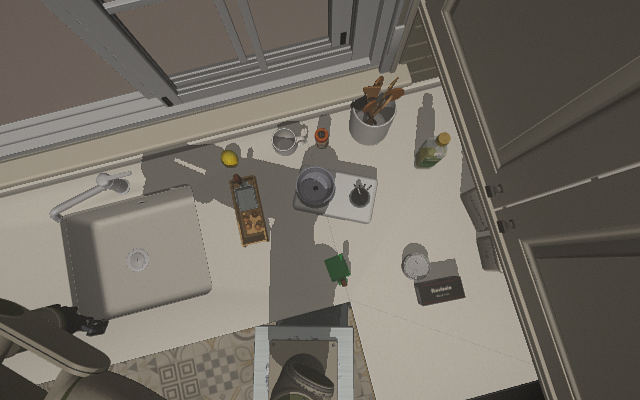

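The scene view shows the trough and scoop at about (230,185), the bowl at (308,175), the dial at (352,203) and the green decoy at (290,272). In the top view the trough is near (250,210), the bowl at (315,187) and the dial at (360,193).

```bash
cat > m.py <<'E'
from h import *
z=np.load('top.npz');im,d,K,T=[z[k] for k in('im','d','K','T')]
P=cloud(d,K,T)
c=np.hstack([cv2.resize(im[165:255,220:285],None,fx=6,fy=6,interpolation=2),cv2.resize(im[155:230,290:350+35],None,fx=4,fy=4,interpolation=2)[:540].repeat(1,0) if 0 else np.zeros((540,1,3),np.uint8)])
c2=cv2.resize(im[155:235,287:387],None,fx=4,fy=4,interpolation=2)
o=np.zeros((540,800,3),np.uint8);o[:,:390]=c[:,:390];o[:320,395:795]=c2;save('crop',o)
def fitc(m,name):
    cs,_=cv2.findContours(m.astype(np.uint8),0,1);k=max(cs,key=cv2.contourArea).reshape(-1,2);q=P[k[:,1],k[:,0]];print(name,len(k),q.mean(0).round(1));return q
sub=np.zeros(d.shape,bool);sub[150:250,215:390]=1
Z=P[...,2]
# trough: walls top z~45 tan
w=sub&(np.abs(Z-45)<5);w[:,275:]=0
y,x=np.nonzero(w);q=P[y,x];print('trough top',len(q))
rc=cv2.minAreaRect(q[:,:2].astype(np.float32));print(rc,cv2.boxPoints(rc).round(1).tolist())
# mill top z 66
w=sub&(np.abs(Z-66)<4);w[:,:290]=0;y,x=np.nonzero(w);q=P[y,x]
rc=cv2.minAreaRect(q[:,:2].astype(np.float32));print('mill',len(q),rc,cv2.boxPoints(rc).round(1).tolist())
# bowl rim
w=sub&(np.abs(Z-130)<4);w[:,:290]=0;w[:,340:]=0;y,x=np.nonzero(w);q=P[y,x,:2];e=cv2.minEnclosingCircle(q.astype(np.float32));print('bowl',len(q),e,np.median(P[y,x,2]))
A=np.c_[2*q,np.ones(len(q))];s=np.linalg.lstsq(A,(q**2).sum(1),rcond=None)[0];print('lsq',s[:2],np.sqrt(s[2]+s[:2]@s[:2]))
# dial bar top z~109
w=sub&(Z>100)&(Z<118);w[:,:342]=0;y,x=np.nonzero(w);q=P[y,x]
if len(q):
    rc=cv2.minAreaRect(q[:,:2].astype(np.float32));print('dial',len(q),np.median(q[:,2]),rc,q.mean(0))
# scoop handle top
w=sub&(Z>120);w[:,280:]=0;y,x=np.nonzero(w);q=P[y,x];print('handle',len(q),q.mean(0),q[:,2].max(),np.c_[x,y].mean(0))
E
python3 m.py
```

```text
trough top 467
((569.4797973632812, 200.36582946777344), (330.6250305175781, 91.22438049316406), 15.612794876098633) [[398.0, 199.8000030517578], [422.5, 111.9000015258789], [741.0, 200.89999389648438], [716.4000244140625, 288.79998779296875]]
mill 1635 ((585.3226928710938, -74.25212097167969), (319.44158935546875, 173.622802734375), 70.3857192993164) [[449.8999938964844, -195.60000610351562], [613.5, -253.8000030517578], [720.7000122070312, 47.099998474121094], [557.2000122070312, 105.30000305175781]]
bowl 153 ((588.9589233398438, -35.83137130737305), 60.73585510253906) 129.40142242878392
lsq [588.75031073 -36.27021746] 58.32310413425214
dial 77 108.42880180691077 ((561.3075561523438, -178.1626434326172), (51.79057312011719, 14.144925117492676), 21.89900016784668) [ 560.48290399 -178.05887256  108.07684957]
handle 72 [518.59313976 109.17920171 572.69002767] 1380.8475765639246 [239.15277778 188.06944444]
```

View pics/crop.png

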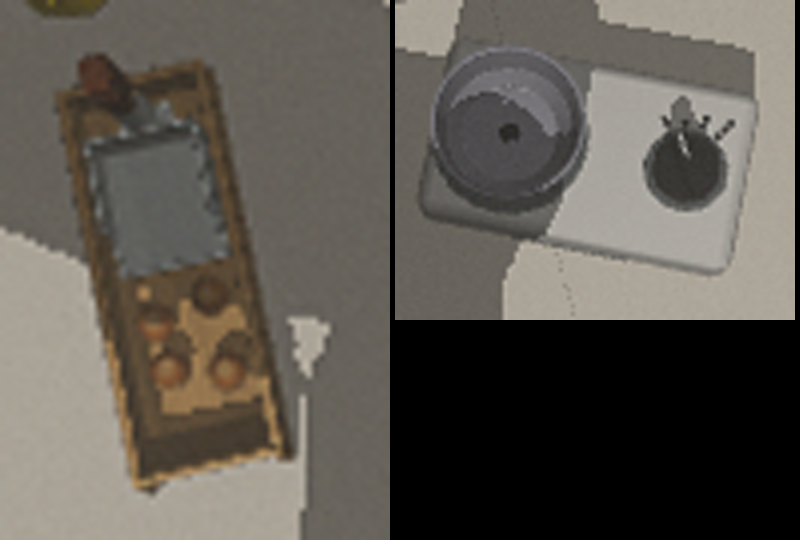

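The top crop shows the trough rim corners near crop (55,95), (210,62), (292,458) and (135,488). The four nuts lie between the lip and the ramp, the dial pointer points up and slightly left, and the dots are clockwise of it.

```bash
cat >> h.py <<'E'
def cast(u,v,zp,K,T):
    d=T[:3,:3]@np.array([(u-K[0,2])/K[0,0],(v-K[1,2])/K[1,1],1.]);return T[:3,3]+d*(zp-T[2,3])/d[2]
from scipy.spatial.transform import Rotation as R
def Rz(a): # tool-down, tool y at world azimuth a (deg), tool z down
    a=np.radians(a);y=np.array([np.cos(a),np.sin(a),0]);z=np.array([0,0,-1.]);return np.c_[np.cross(y,z),y,z]
def go(p,Rt,cp=None,cR=None):
    s=r.get_state();p0=s['tool_pos'] if cp is None else cp;R0=np.array(s['tool_rot']) if cR is None else cR
    return (R0.T@(np.array(p)-p0)).round(1),np.degrees(R.from_matrix(R0.T@Rt).as_rotvec()).round(1)
E
python3 - <<'E'
from h import *
z=np.load('top.npz');K,T=z['K'],z['T']
q=np.array([cast(220+u/6-.4,165+v/6-.4,45,K,T)[:2] for u,v in [(55,95),(210,62),(292,458),(135,488)]]);print(q.round(1))
a=(q[0]+q[1])/2;b=(q[2]+q[3])/2;az=np.degrees(np.arctan2(*(a-b)[::-1]));print(np.linalg.norm(a-b),az,np.linalg.norm(q[0]-q[1]))
print('handle top z149',cast(220+85/6,165+68/6,149,K,T), cast(220+100/6,165+85/6,149,K,T))
print(r.calibration('wrist')['T_tool_cam'])
u=np.array([np.cos(np.radians(az)),np.sin(np.radians(az))])
h=a-u*45;print('pose over',h,go([h[0]-60*u[0],h[1]-60*u[1],300],Rz(az)))
E
```

```text
[[618.8 252.9]
 [637.9 167.3]
 [419.5 115.4]
 [402.7 199.9]]
223.48840865272172 13.573721853396203 87.7180892058284
handle top z149 [610.84509964 211.39207407 149.        ] [601.99713214 203.30975574 149.        ]
[[ 4.21902190e-04 -9.52638388e-01 -3.04105120e-01  7.74603411e+01]
 [ 9.99999911e-01  4.01817243e-04  1.28625329e-04 -1.51015590e-01]
 [-3.38744894e-07 -3.04105147e-01  9.52638473e-01 -1.42515816e+02]
 [ 0.00000000e+00  0.00000000e+00  0.00000000e+00  1.00000000e+00]]
pose over [584.62183212 199.54195753] (array([-430.9, -245. ,  -69.3]), array([-0.1,  0. , 56.4]))
```

jog_arm:
  steps:
    - [0,0,-40,0,0,0,1]
    - [-60,-35,-70,0,0,8,1]
    - [-120,-70,-70,0,0,16,1]
    - [-180,-105,-70,0,0,24,1]
    - [-240,-140,-70,0,0,32,1]
    - [-300,-175,-70,0,0,40,1]
    - [-360,-210,-70,0,0,48,1]
    - [-430,-245,-70,0,0,56.4,1]
    - [-430,-245,-70,0,0,56.4,1]
    - [-430,-245,-70,0,0,56.4,1]

```text
time_s: 1.35
tool_pos: [527.5, 182.3, 300.2]
tool_rot: [[-0.229, 0.973, -0.001], [0.973, 0.229, -0.001], [-0.001, -0.001, -1.0]]
force: [0.3, 0.6, 0.0]
finger_gap: 85.5
gripper_force: 0.0
```

```bash
python3 - <<'E'
from h import *
s=r.get_state();print(s['time_s'],s['tool_pos'],np.round(s['tool_rot'],3),np.round(s['q'],3))
im,d,K,T=grab('wrist');save('w1',im);np.savez('w1',im=im,d=d,K=K,T=T)
print(T[:3,3],T[:3,2])
E
```

```text
1.35 [527.52250562 182.25296878 300.20874749] [[-0.229  0.973 -0.001]
 [ 0.973  0.229 -0.001]
 [-0.001 -0.001 -1.   ]] [ 2.420e-01 -0.000e+00  1.500e+00 -1.000e-03  1.643e+00  1.000e-02]
[510.33858044 258.10849549 442.63660911] [ 0.06810764 -0.29785823 -0.95217741]
```

View pics/w1.png

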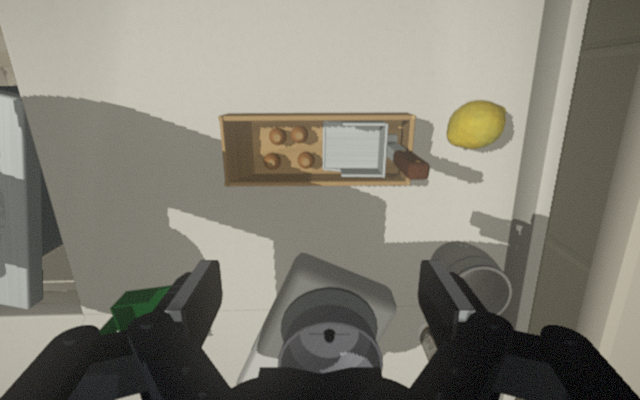

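The wrist view shows the trough rim at (220..414, 115..187) and the handle top near (418,166). The four nuts are near (277,136), (300,133), (272,160) and (306,160).

```bash
python3 - <<'E'
from h import *
z=np.load('w1.npz');im,d,K,T=[z[k] for k in('im','d','K','T')];P=cloud(d,K,T)
q=np.array([cast(*p,45,K,T)[:2] for p in [(414,115),(414,187),(225,187),(220,116)]]);print(q.round(1))
a=(q[0]+q[1])/2;b=(q[2]+q[3])/2;print('az',np.degrees(np.arctan2(*(a-b)[::-1])),np.linalg.norm(a-b),a,b)
sub=np.zeros(d.shape,bool);sub[90:210,200:440]=1
w=sub&(P[...,2]>80);y,x=np.nonzero(w);Q=P[y,x];print('handle',len(Q),x.min(),x.max(),y.min(),y.max(),Q[:,2].max())
t=Q[Q[:,2]>Q[:,2].max()-4];print('top',len(t),t.mean(0),cv2.minAreaRect(t[:,:2].astype(np.float32)))
for zz in (85,100,115,130,145): 
    t=Q[abs(Q[:,2]-zz)<6];print(zz,len(t),t.mean(0).round(1) if len(t) else '',t[:,:2].min(0),t[:,:2].max(0))
# floor of scoop, and trough rim by depth
w=sub&(abs(P[...,2]-45)<2.5);y,x=np.nonzero(w);Q=P[y,x,:2];rc=cv2.minAreaRect(Q.astype(np.float32));print('rim',len(Q),rc)
hsv=cv2.cvtColor(im,cv2.COLOR_RGB2HSV)
w=sub&(abs(P[...,2]-26)<12)&(hsv[...,1]<80);y,x=np.nonzero(w);print('grey',len(x),x.min(),x.max(),cv2.minAreaRect(P[y,x,:2].astype(np.float32)))
w=sub&(P[...,2]>15)&(P[...,2]<30)&(hsv[...,1]>100);w[:,:240]=0;w[:,320:]=0;n,l,st,c=cv2.connectedComponentsWithStats(w.astype(np.uint8))
for i in range(1,n):
    if st[i,4]>30: print('nut',c[i],P[l==i].mean(0))
E
```

```text
[[620.6 254. ]
 [647.2 172.8]
 [423.7 120. ]
 [405.8 202.2]]
az 13.423070340705243 225.24685619848344 [633.88220781 213.39003668] [414.78853593 161.10132693]
handle 902 200 438 91 209 442.6366091097491
top 107 [510.33858044 258.10849549 442.63660911] ((510.3385925292969, 258.1084899902344), (0.0, 0.0), 0.0)
85 40 [604.5 211.   86.7] [600.66382944 200.23183975] [615.54760526 217.75586248]
100 70 [604.9 211.4 100.2] [600.89631455 200.06727373] [617.73321156 217.71123941]
115 80 [605.1 211.3 115. ] [600.72886824 200.33047229] [617.93943201 217.68808641]
130 87 [604.9 211.4 130.5] [600.63459622 200.4386601 ] [617.65128476 217.74914602]
145 422 [609.9 209.4 147.3] [600.94799725 199.75938683] [621.10292815 217.77338868]
rim 2717 ((522.4774169921875, 186.9111785888672), (226.1802520751953, 83.64616394042969), 13.269830703735352)
grey 677 223 409 ((521.3499145507812, 189.5364532470703), (220.91102600097656, 78.65127563476562), 13.508864402770996)
nut [298.32843137 135.06372549] [496.56752126 198.49616098  22.78104796]
nut [276.91203704 136.71759259] [471.42382237 190.46041839  22.49370498]
nut [305.46261682 160.30373832] [511.86304646 169.82999564  22.37092003]
nut [271.90134529 161.66816143] [471.2680035  158.45378125  22.35795091]
```

jog_arm:
  steps:
    - [3,44,0,0,0,0,1]
    - [6.7,87.3,20,0,0,0,1]
    - [6.7,87.3,60,0,0,0,1]
    - [6.7,87.3,90,0,0,0,1]
    - [6.7,87.3,115,0,0,0,1]
    - [6.7,87.3,115,0,0,0,1]
    - [6.7,87.3,115,0,0,0,1]

```text
time_s: 2.28
tool_pos: [608.9, 214.1, 187.6]
tool_rot: [[-0.235, 0.972, 0.001], [0.972, 0.235, 0.0], [0.0, 0.001, -1.0]]
force: [1.0, -0.5, 0.1]
finger_gap: 85.3
gripper_force: 0.0
```

```bash
python3 - <<'E'
from h import *
im,d,K,T=grab('wrist');save('w2',im);P=cloud(d,K,T)
s=r.get_state();print(s['tool_pos'],s['force'])
Q=P.reshape(-1,3);t=Q[(abs(Q[:,2]-149)<4)&(abs(Q[:,0]-611)<30)&(abs(Q[:,1]-209)<30)]
print(len(t),t.mean(0),cv2.minAreaRect(t[:,:2].astype(np.float32)))
E
```

```text
[609.40256889 213.99947476 188.26590987] [0.04142411 0.21895487 1.07491858]
773 [611.31167871 210.08225643 148.11985039] ((611.5375366210938, 209.59921264648438), (19.654783248901367, 15.331775665283203), 12.448028564453125)
```

jog_arm:
  steps:
    - [-4.5,1,10,0,0,0,1]
    - [-4.5,1,40,0,0,0,1]
    - [-4.5,1,70,0,0,0,1]
    - [-4.5,1,88,0,0,0,1]
    - [-4.5,1,88,0,0,0,0.5]
    - [-4.5,1,88,0,0,0,0.3]
    - [-4.5,1,88,0,0,0,0]
    - [-4.5,1,88,0,0,0,0]
    - [-4.5,1,88,0,0,0,0]
    - [-4.5,1,88,0,0,0,0]
  squeeze: 80

```text
time_s: 3.58
tool_pos: [612.0, 209.3, 99.9]
tool_rot: [[-0.234, 0.972, 0.003], [0.972, 0.234, 0.001], [0.0, 0.003, -1.0]]
force: [-0.7, 0.2, 6.7]
finger_gap: 19.5
gripper_force: 78.8
```

jog_arm:
  steps:
    - [0,-6,0,0,0,0,0]
    - [0,-13,0,0,0,0,0]
    - [0,-20,0,0,0,0,0]
    - [0,-27,0,0,0,0,0]
    - [0,-34,0,0,0,0,0]
    - [0,-41,0,0,0,0,0]
    - [0,-48,0,0,0,0,0]
    - [0,-55,0,0,0,0,0]
    - [0,-61,0,0,0,0,0]
    - [0,-67,0,0,0,0,0]
    - [0,-72,0,0,0,0,0]
    - [0,-76,0,0,0,0,0]

```text
time_s: 5.08
tool_pos: [538.7, 191.5, 100.2]
tool_rot: [[-0.234, 0.972, 0.005], [0.972, 0.234, 0.001], [0.0, 0.005, -1.0]]
force: [14.7, 3.7, 15.4]
finger_gap: 18.8
gripper_force: 81.4
```

jog_arm:
  steps:
    - [0,-3,0,0,0,0,0]
    - [0,-6,0,0,0,0,0]
    - [0,-9,0,0,0,0,0]
    - [0,-10,0,0,0,0,0]

```text
time_s: 5.58
tool_pos: [529.1, 189.2, 100.2]
tool_rot: [[-0.234, 0.972, 0.005], [0.972, 0.234, 0.001], [0.0, 0.005, -1.0]]
force: [4.6, 1.5, 3.2]
finger_gap: 19.3
gripper_force: 78.8
```

```bash
python3 - <<'E'
from h import *
im,d,K,T=grab('wrist');save('w3',im);np.savez('w3',im=im,d=d,K=K,T=T);i2=grab('scene')[0]
o=np.zeros((400,800,3),np.uint8);o[:,:520]=im[:,60:580];o[:280,520:]=cv2.resize(i2[140:240,190:290],(280,280));save('c3',o)
E
```

```text
(no output)
```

View pics/c3.png

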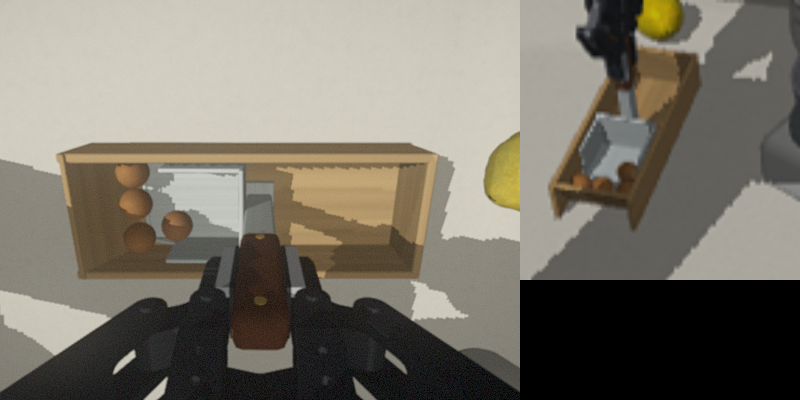

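One nut is in the scoop, and three stand in a row between the lip and the ramp at (130..140, 172..238). I'll push further.

jog_arm:
  steps:
    - [0,-3,0,0,0,0,0]
    - [0,-5,0,0,0,0,0]
    - [0,-7,0,0,0,0,0]
    - [0,-7,0,0,0,0,0]

```text
time_s: 6.18
tool_pos: [522.8, 187.8, 100.4]
tool_rot: [[-0.234, 0.972, 0.006], [0.972, 0.234, 0.002], [0.0, 0.006, -1.0]]
force: [7.0, 1.2, 7.0]
finger_gap: 19.3
gripper_force: 79.6
```

```bash
python3 - <<'E'
from h import *
im,d,K,T=grab('wrist');save('w4',im);np.savez('w4',im=im,d=d,K=K,T=T);P=cloud(d,K,T)
hsv=cv2.cvtColor(im,cv2.COLOR_RGB2HSV)
o=np.array([534.5,189.8]);u=np.array([.9727,.232]);v=np.array([-.232,.9727])
def nuts(im,d,K,T):
    P=cloud(d,K,T)
    X=(P[...,:2]-o)@u;Y=(P[...,:2]-o)@v
    m=(X>-125)&(X<20)&(abs(Y)<36)&(cv2.cvtColor(im,cv2.COLOR_RGB2HSV)[...,1]>105)&(P[...,2]>8)&(P[...,2]<50)
    n,l,st,c=cv2.connectedComponentsWithStats(m.astype(np.uint8))
    for i in range(1,n):
        if st[i,4]>60:
            k=l==i;print(c[i].round(),st[i,4],'X %.0f Y %.0f Zmax %.0f'%(X[k].mean(),Y[k].mean(),np.percentile(P[k][:,2],98)))
nuts(im,d,K,T)
E
```

```text
[206. 216.] 3683 X -89 Y -5 Zmax 37
```

View pics/w4.png

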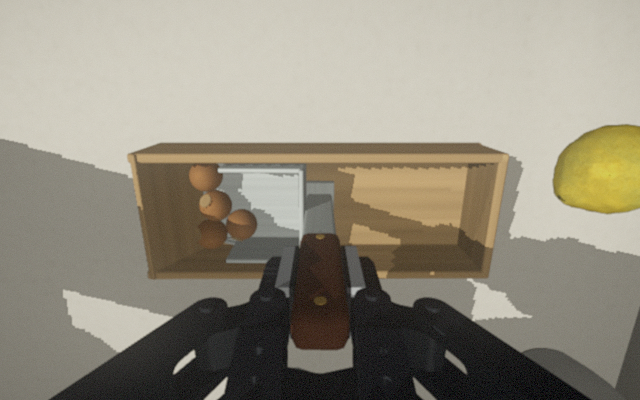

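The nuts are bunched at the lip, against the ramp (190..255, 160..248). I'll tilt the scoop back with the lip sliding up the ramp so they roll in.

jog_arm:
  steps:
    - [0,1,-1,3,0,0,0]
    - [0,2.5,-1,6,0,0,0]
    - [0,4,-1,9,0,0,0]
    - [0,5,-1,12,0,0,0]
    - [0,6,-1,15,0,0,0]
    - [0,7,-1,18,0,0,0]
    - [0,8,-1,20,0,0,0]
    - [0,8,-1,20,0,0,0]
    - [0,8,-1,20,0,0,0]

```text
time_s: 7.35
tool_pos: [530.5, 189.5, 99.8]
tool_rot: [[-0.234, 0.915, -0.327], [0.972, 0.221, -0.079], [0.0, -0.337, -0.942]]
force: [10.3, 2.8, 0.2]
finger_gap: 19.3
gripper_force: 79.6
```

```bash
python3 - <<'E'
from h import *
im,d,K,T=grab('wrist');save('w5',im);np.savez('w5',im=im,d=d,K=K,T=T);i2=grab('scene')[0]
o=np.zeros((400,800,3),np.uint8);o[:,:520]=im[:,60:580];o[:280,520:]=cv2.resize(i2[140:240,190:290],(280,280));save('c5',o)
E
```

```text
(no output)
```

View pics/c5.png

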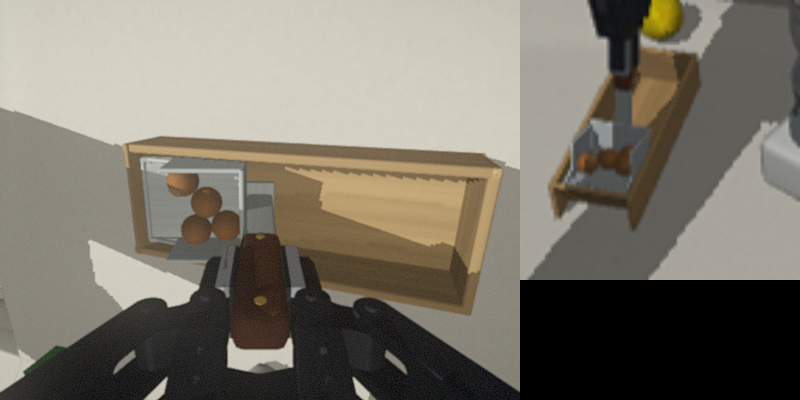

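All four nuts are in the scoop, at (185..230, 182..228). Next I'll plan the lift, carry and pour.

```bash
cat > plan.py <<'E'
from h import *
def pose(lip,th,az):
    u=np.array([np.cos(np.radians(az)),np.sin(np.radians(az)),0]);t=np.radians(th)
    a=85*np.cos(t)+96.4*np.sin(t);b=-85*np.sin(t)+96.4*np.cos(t)
    R0=Rz(az)
    return np.array(lip)+a*u+np.array([0,0,b]),R0@R.from_rotvec([t,0,0]).as_matrix()
def rows(start,keys):
    p0,R0=start
    for lip,th,az in keys:
        p,Rt=pose(lip,th,az);a,b=go(p,Rt,p0,R0);print([*a.tolist(),*b.tolist(),0], 'tcp',p.round(0))
def liplocal():
    s=r.get_state();return None
E
python3 - <<'E'
from plan import *
s=r.get_state();p0=s['tool_pos'];R0=np.array(s['tool_rot'])
# current lip from model
t=np.radians(19.7);az=13.5;u=np.array([np.cos(np.radians(az)),np.sin(np.radians(az)),0])
lip=p0-(85*np.cos(t)+96.4*np.sin(t))*u-np.array([0,0,-85*np.sin(t)+96.4*np.cos(t)]);print('lip',lip)
L1=lip+8*u+[0,0,150];B=np.array([588.8,-36.2,0])
ub=np.array([np.cos(np.radians(-8)),np.sin(np.radians(-8)),0]);L2=B+25*ub;L2[2]=L1[2]
print('L1',L1,'L2',L2)
A=pose(L1,20,13.5);rows((p0,R0),[(L1,20,13.5)])
print('transit');rows(A,[(L1+(L2-L1)*f,20-5*f,13.5-21.5*f) for f in (.25,.5,.75,1)])
C=pose(L2,15,-8)
print('lower');rows(C,[((L2[0],L2[1],z),th,-8) for z,th in((178,8),(150,0),(140,-10),(138,-20),(135,-30),(132,-40),(128,-50),(126,-60),(126,-65))])
E
```

```text
lip [421.09695669 163.23957982  37.70323183]
L1 [428.87591605 165.10714273 187.70323183] L2 [613.55670172 -39.67932752 187.70323183]
[-0.0, -42.4, -143.5, 0.3, 0.0, 0.1, 0] tcp [539. 191. 249.]
transit
[-71.0, 28.4, -12.9, -1.2, 1.8, 5.1, 0] tcp [585. 130. 252.]
[-141.6, 55.8, -25.5, -2.5, 3.5, 10.2, 0] tcp [631.  68. 254.]
[-211.8, 82.4, -37.7, -3.7, 5.0, 15.3, 0] tcp [676.   7. 256.]
[-281.5, 108.1, -49.6, -4.9, 6.5, 20.5, 0] tcp [720. -55. 259.]
lower
[0.0, -9.9, -0.3, -7.0, 0.0, -0.0, 0] tcp [710. -53. 262.]
[0.0, -18.1, 17.7, -15.0, 0.0, 0.0, 0] tcp [698. -52. 246.]
[0.0, -36.4, 19.2, -25.0, 0.0, 0.0, 0] tcp [680. -49. 250.]
[0.0, -57.8, 16.7, -35.0, 0.0, 0.0, 0] tcp [660. -46. 258.]
[0.0, -79.4, 19.0, -45.0, 0.0, -0.0, 0] tcp [639. -43. 261.]
[0.0, -100.8, 25.3, -55.0, 0.0, -0.0, 0] tcp [617. -40. 260.]
[0.0, -121.0, 36.3, -65.0, 0.0, 0.0, 0] tcp [595. -37. 255.]
[0.0, -140.1, 48.9, -75.0, 0.0, -0.0, 0] tcp [573. -34. 248.]
[0.0, -149.2, 55.6, -80.0, 0.0, 0.0, 0] tcp [563. -33. 244.]
```

jog_arm:
  steps:
    - [0,4,-3,0,0,0,0]
    - [0,2,-12,0,0,0,0]
    - [0,-3,-25,0,0,0,0]
    - [0,-8,-40,0,0,0,0]
    - [0,-13,-56,0,0,0,0]
    - [0,-18,-72,0,0,0,0]
    - [0,-24,-88,0,0,0,0]
    - [0,-29,-104,0,0,0,0]
    - [0,-34,-120,0,0,0,0]
    - [0,-39,-134,0,0,0,0]
    - [0,-42,-142,0,0,0,0]
    - [0,-42.4,-143.5,0,0,0,0]

```text
time_s: 8.95
tool_pos: [537.5, 191.3, 249.2]
tool_rot: [[-0.234, 0.914, -0.332], [0.972, 0.22, -0.08], [-0.0, -0.341, -0.94]]
force: [-0.5, 1.1, -2.5]
finger_gap: 18.7
gripper_force: 79.2
```

jog_arm:
  steps:
    - [-4,1.6,-0.7,-0.1,0.1,0.3,0]
    - [-12,5,-2,-0.2,0.3,0.9,0]
    - [-24,9.6,-4.4,-0.4,0.6,1.7,0]
    - [-38,15,-7,-0.6,0.9,2.7,0]
    - [-54,21.5,-9.8,-0.9,1.4,3.9,0]
    - [-71,28.4,-12.9,-1.2,1.8,5.1,0]
    - [-88,35,-16,-1.5,2.2,6.3,0]
    - [-104,41.2,-18.8,-1.8,2.6,7.5,0]
    - [-118,46.6,-21.3,-2,2.9,8.5,0]
    - [-130,51.3,-23.5,-2.3,3.2,9.4,0]
    - [-138,54.4,-24.9,-2.4,3.4,10,0]
    - [-141.6,55.8,-25.5,-2.5,3.5,10.2,0]

```text
time_s: 10.45
tool_pos: [630.2, 67.6, 253.4]
tool_rot: [[-0.048, 0.953, -0.3], [0.999, 0.046, -0.014], [0.001, -0.301, -0.954]]
force: [-0.1, -0.2, -3.2]
finger_gap: 19.0
gripper_force: 79.2
```

```bash
python3 - <<'E'
from plan import *
s=r.get_state();print(s['time_s'],s['force'],np.round(s['q'],2),s['finger_gap'])
im,d,K,T=grab('wrist');save('w6',im)
L1=np.array([428.9,165.1,187.7]);L2=np.array([613.5,-39.7,187.7])
A=(s['tool_pos'],np.array(s['tool_rot']))
rows(A,[(L1+(L2-L1)*f,20-10*f,13.5-21.5*f) for f in (.5,.75,1)])
m=cv2.inRange(cv2.cvtColor(im,cv2.COLOR_RGB2HSV),(3,100,30),(20,255,255));m[260:]=0
n,l,st,c=cv2.connectedComponentsWithStats(m)
print([(c[i].round(),st[i,4]) for i in range(1,n) if st[i,4]>150])
E
```

```text
10.45 [-0.06533585 -0.1969996  -3.15939633] [ 0.03  0.53  1.   -0.01  1.92 -0.02] 18.963678987855165
[0.4, -3.5, -4.5, -2.5, -0.0, 0.0, 0] tcp [628.  68. 259.]
[-62.7, 33.2, -21.0, -5.0, 1.4, 5.2, 0] tcp [671.   7. 263.]
[-125.1, 69.0, -37.0, -7.5, 2.5, 10.5, 0] tcp [713. -54. 268.]
[(array([313.,  42.]), np.int32(8399)), (array([263., 212.]), np.int32(2304))]
```

jog_arm:
  steps:
    - [-4,2,-1.5,-0.3,0,0.3,0]
    - [-12,6,-4,-0.8,0.2,1,0]
    - [-24,12,-8,-1.5,0.5,2,0]
    - [-38,20,-12.5,-2.5,0.8,3.2,0]
    - [-52,27.5,-17,-3.5,1.1,4.3,0]
    - [-66,35,-21.5,-4.5,1.4,5.5,0]
    - [-80,43,-25.5,-5.2,1.7,6.7,0]
    - [-94,51,-29.5,-6,2,7.9,0]
    - [-107,58.5,-33,-6.6,2.2,9,0]
    - [-118,65,-35.5,-7.2,2.4,9.9,0]
    - [-124,68.5,-37,-7.5,2.5,10.4,0]
    - [-125,69,-37,-7.5,2.5,10.5,0]

```text
time_s: 12.0
tool_pos: [712.9, -53.5, 267.8]
tool_rot: [[0.14, 0.975, -0.172], [0.99, -0.138, 0.024], [-0.0, -0.173, -0.985]]
force: [0.5, 0.1, -1.7]
finger_gap: 19.0
gripper_force: 79.2
```

```bash
python3 - <<'E'
from plan import *
s=r.get_state();print(s['time_s'],s['force'],np.round(s['q'],2),s['finger_gap'])
im,d,K,T=grab('wrist');save('w7',im);P=cloud(d,K,T)
# bowl rim check
w=(abs(P[...,2]-130)<3)&(np.hypot(P[...,0]-589,P[...,1]+36)<72);Q=P[w];print('rim',len(Q),Q[:,:2].min(0),Q[:,:2].max(0))
print(np.arctan2(np.array(s['tool_rot'])[1,1],np.array(s['tool_rot'])[0,1])*57.3,np.arcsin(-np.array(s['tool_rot'])[2,1])*57.3)
rows((s['tool_pos'],np.array(s['tool_rot'])),[((613.5,-39.7,z),th,-8) for z,th in((170,5),(150,0),(140,-10),(138,-20),(135,-30),(132,-40),(128,-50),(126,-60),(126,-68))])
E
```

```text
12.0 [ 0.51519968  0.05101636 -1.67574475] [-0.15  0.64  0.8  -0.    1.88 -0.01] 19.032775053183688
rim 1362 [530.27786756 -92.45460324] [649.7340288   24.46303852]
-8.04324455935007 9.986742592922274
[-0.1, -5.6, 10.3, -5.0, 0.0, -0.0, 0] tcp [706. -53. 259.]
[-0.1, -11.4, 23.8, -10.0, 0.0, -0.0, 0] tcp [698. -52. 246.]
[-0.2, -29.7, 23.6, -20.0, 0.0, -0.0, 0] tcp [680. -49. 250.]
[-0.2, -50.9, 19.3, -30.0, 0.0, -0.0, 0] tcp [660. -46. 258.]
[-0.2, -72.6, 19.7, -40.0, 0.0, -0.0, 0] tcp [639. -43. 261.]
[-0.2, -94.5, 24.1, -50.0, 0.0, -0.0, 0] tcp [617. -40. 260.]
[-0.2, -115.6, 33.3, -60.0, 0.0, -0.0, 0] tcp [594. -37. 255.]
[-0.2, -135.7, 44.2, -70.0, 0.0, -0.0, 0] tcp [573. -34. 248.]
[-0.2, -150.9, 53.9, -78.0, 0.0, -0.0, 0] tcp [557. -32. 241.]
```

View pics/w7.png

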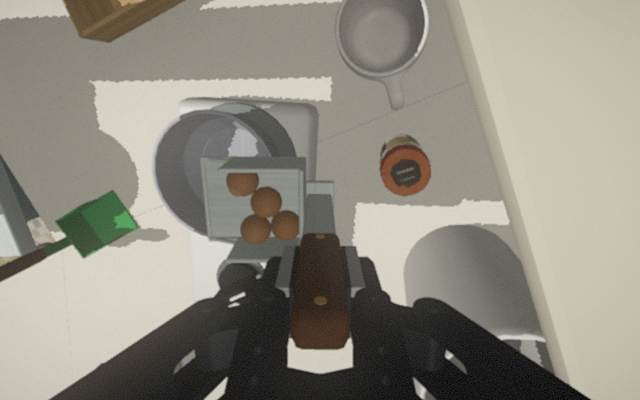

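The four nuts are in the scoop at (230..300, 170..240) and the lip is over the bowl. Pouring now.

jog_arm:
  steps:
    - [0,-3,5,-2.5,0,0,0]
    - [0,-5.6,10.3,-5,0,0,0]
    - [0,-8.5,17,-7.5,0,0,0]
    - [0,-11.4,23.8,-10,0,0,0]
    - [0,-20.5,23.8,-15,0,0,0]
    - [0,-29.7,23.6,-20,0,0,0]
    - [0,-40,21.5,-25,0,0,0]
    - [0,-51,19.3,-30,0,0,0]
    - [0,-62,19.5,-35,0,0,0]
    - [0,-72.6,19.7,-40,0,0,0]
    - [0,-83.5,22,-45,0,0,0]
    - [0,-94.5,24.1,-50,0,0,0]

```text
time_s: 13.55
tool_pos: [615.8, -38.9, 260.8]
tool_rot: [[0.138, 0.757, 0.639], [0.99, -0.106, -0.09], [-0.0, 0.645, -0.764]]
force: [-0.9, 0.4, -0.9]
finger_gap: 19.0
gripper_force: 79.3
```

```bash
python3 - <<'E'
from plan import *
s=r.get_state();print(s['time_s'],s['force'],np.round(s['q'],2))
rows((s['tool_pos'],np.array(s['tool_rot'])),[((613.5,-39.7,z),th,-8) for z,th in((132,-40),(128,-50),(126,-60),(126,-68))])
E
```

```text
13.55 [-0.89545506  0.37793041 -0.87236672] [-0.15 -0.47  2.12  0.01  0.79 -0.02]
[-1.1, 0.5, 0.9, 0.2, -0.0, 0.0, 0] tcp [617. -40. 260.]
[-1.1, -20.1, -9.4, -9.8, -0.0, 0.0, 0] tcp [594. -37. 255.]
[-1.0, -41.4, -17.9, -19.8, -0.0, 0.0, 0] tcp [573. -34. 248.]
[-1.0, -58.5, -23.3, -27.8, -0.0, 0.0, 0] tcp [557. -32. 241.]
```

jog_arm:
  steps:
    - [0,-10,-5,-5,0,0,0]
    - [0,-20,-9.4,-10,0,0,0]
    - [0,-31,-14,-15,0,0,0]
    - [0,-41,-18,-20,0,0,0]
    - [0,-41,-18,-20,0,0,0]
    - [0,-41,-18,-20,0,0,0]

```text
time_s: 14.3
tool_pos: [590.8, -32.5, 253.9]
tool_rot: [[0.141, 0.511, 0.848], [0.99, -0.071, -0.122], [-0.002, 0.856, -0.516]]
force: [-1.0, 1.1, -2.3]
finger_gap: 19.3
gripper_force: 79.9
```

```bash
python3 - <<'E'
from plan import *
s=r.get_state();print(s['time_s'],s['force'],np.round(s['q'],2))
i1=grab('top')[0];i2=grab('scene')[0];i3=grab('wrist')[0]
o=np.zeros((560,800,3),np.uint8);o[:280,:400]=cv2.resize(i1[150:220,280:380],(400,280));o[:280,400:]=cv2.resize(i2[130:214,260:380],(400,280));o[280:,:448]=cv2.resize(i3,(448,280));save('c8',o)
E
```

```text
14.3 [-0.96899502  1.088995   -2.25331095] [-0.14 -0.79  2.5  -0.01  0.41  0.01]
```

View pics/c8.png

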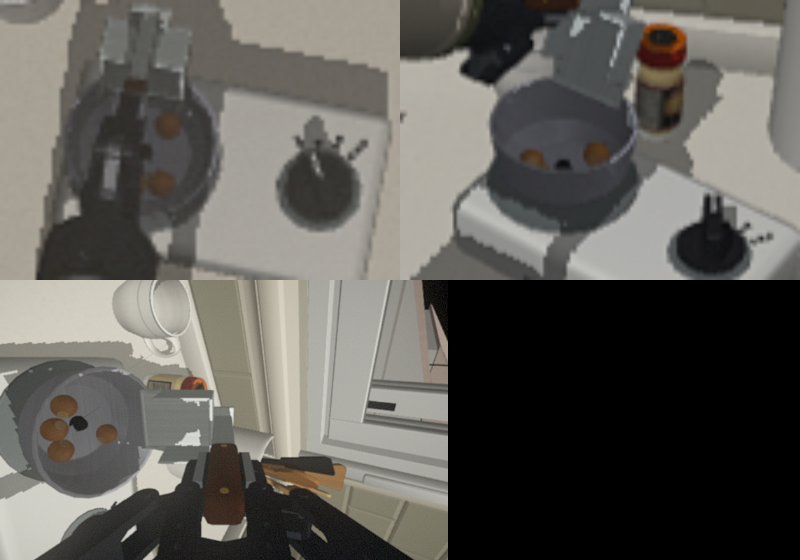

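All four nuts are lying in the bowl. I'll move the scoop off and set it on the worktop between the trough and the mill.

```bash
python3 - <<'E'
from plan import *
s=r.get_state()
p0=s['tool_pos'];R0=np.array(s['tool_rot'])
def f(p,th,az): 
    a,b=go(p,Rz(az)@R.from_rotvec([np.radians(th),0,0]).as_matrix(),p0,R0);print(a.tolist(),b.tolist())
f([595,-32,290],-55,-8);f([595,-32,315],-50,-8);f([590,-32,315],-25,-8);f([585,-32,315],0,-8)
p0=np.array([585,-32,315.]);R0=Rz(-8);print('B')
f([525,16,270],0,-0.5);f([465,65,190],0,7);f([465,65,115],0,7);f([465,65,98],0,7)
E
```

```text
[1.4, 32.8, -15.4] [4.0, 0.2, 0.0]
[1.3, 54.2, -28.2] [9.0, 0.2, -0.0]
[0.6, 51.7, -32.5] [34.0, 0.2, -0.0]
[-0.1, 49.1, -36.7] [59.0, 0.2, -0.1]
B
[39.2, -66.1, 45.0] [0.0, 0.0, -7.5]
[79.4, -132.3, 125.0] [0.0, 0.0, -15.0]
[79.4, -132.3, 200.0] [0.0, 0.0, -15.0]
[79.4, -132.3, 217.0] [0.0, 0.0, -15.0]
```

jog_arm:
  steps:
    - [1,16,-8,2,0,0,0]
    - [1,33,-15.4,4,0,0,0]
    - [1,54,-28,9,0,0,0]
    - [1,53.5,-29,16,0,0,0]
    - [0.6,53,-31,25,0,0,0]
    - [0.6,51.7,-32.5,34,0,0,0]
    - [0.4,51,-34,43,0,0,0]
    - [0.2,50,-35.5,52,0,0,0]
    - [0,49,-36.7,59,0,0,0]
    - [0,49,-36.7,59,0,0,0]

```text
time_s: 15.7
tool_pos: [586.1, -32.3, 313.3]
tool_rot: [[0.142, 0.99, -0.003], [0.99, -0.142, -0.002], [-0.002, -0.003, -1.0]]
force: [-0.8, 0.3, -2.3]
finger_gap: 19.1
gripper_force: 79.9
```

jog_arm:
  steps:
    - [10,-16,10,0,0,-2,0]
    - [25,-40,28,0,0,-4.6,0]
    - [39,-66,45,0,0,-7.5,0]
    - [53,-89,70,0,0,-10,0]
    - [66,-110,98,0,0,-12.5,0]
    - [79.4,-132,125,0,0,-15,0]
    - [79.4,-132,150,0,0,-15,0]
    - [79.4,-132,175,0,0,-15,0]
    - [79.4,-132,195,0,0,-15,0]
    - [79.4,-132,205,0,0,-15,0]
    - [79.4,-132,205,0,0,-15,0]

```text
time_s: 17.08
tool_pos: [466.0, 64.9, 110.8]
tool_rot: [[-0.119, 0.993, 0.003], [0.993, 0.119, -0.002], [-0.003, 0.003, -1.0]]
force: [0.6, 1.0, -1.5]
finger_gap: 19.0
gripper_force: 79.9
```

```bash
python3 - <<'E'
from plan import *
s=r.get_state();print(s['time_s'],s['force'],s['tool_pos'],np.round(s['tool_rot'],3))
im,d,K,T=grab('wrist');P=cloud(d,K,T)
u=np.array([np.cos(.122),np.sin(.122)]);v=np.array([-u[1],u[0]]);X=(P[...,:2]-s['tool_pos'][:2])@u;Y=(P[...,:2]-s['tool_pos'][:2])@v
# scoop floor height at points, worktop
for x0 in(-75,-60,-45,-30):
    w=(abs(X-x0)<4)&(abs(Y)<15);print(x0,np.median(P[w][:,2]),w.sum())
E
```

```text
17.075 [ 0.5889492   0.96274068 -1.45143837] [465.95353262  64.88405399 110.78976166] [[-0.119  0.993  0.003]
 [ 0.993  0.119 -0.002]
 [-0.003  0.003 -1.   ]]
-75 17.18317330717892 434
-60 17.839350253861824 711
-45 182.10049217505576 3767
-30 165.48492739965553 2641
```

jog_arm:
  steps:
    - [0,0,6,0,0,0,0]
    - [0,0,11,0,0,0,0]
    - [0,0,14,0,0,0,0]
    - [0,0,15,0,0,0,0]
    - [0,0,15,0,0,0,0]

```text
time_s: 17.75
tool_pos: [466.6, 64.9, 96.1]
tool_rot: [[-0.119, 0.993, 0.002], [0.993, 0.119, -0.002], [-0.003, 0.002, -1.0]]
force: [-0.8, -0.4, -1.9]
finger_gap: 18.9
gripper_force: 79.9
```

jog_arm:
  steps:
    - [0,0,0,0,0,0,0.25]
    - [0,0,0,0,0,0,0.4]
    - [0,0,0,0,0,0,0.7]
    - [0,0,0,0,0,0,1]
    - [0,0,0,0,0,0,1]
    - [0,0,0,0,0,0,1]
    - [0,0,-30,0,0,0,1]
    - [0,0,-70,0,0,0,1]
    - [0,0,-110,0,0,0,1]
    - [0,0,-150,0,0,0,1]
    - [0,0,-150,0,0,0,1]

```text
time_s: 19.12
tool_pos: [468.3, 65.3, 250.2]
tool_rot: [[-0.119, 0.993, 0.01], [0.993, 0.119, -0.002], [-0.003, 0.009, -1.0]]
force: [-0.3, 0.8, -0.4]
finger_gap: 85.3
gripper_force: 0.0
```

```bash
python3 - <<'E'
from plan import *
s=r.get_state();print(s['time_s'],s['force'],s['tool_pos'],np.round(s['q'],2))
i1,d,K,T=grab('top');i2=grab('scene')[0];i3,d3,K3,T3=grab('wrist')
P3=cloud(d3,K3,T3).reshape(-1,3);w=(abs(P3[:,0]-465)<40)&(abs(P3[:,1]-65)<40)&(P3[:,2]>135)&(P3[:,2]<155);print('handle',w.sum(),P3[w].mean(0) if w.sum() else '')
o=np.zeros((560,800,3),np.uint8);o[:280,:400]=cv2.resize(i1[150:234,260:380],(400,280));o[:280,400:]=cv2.resize(i2[130:256,200:380],(400,280));o[280:,:448]=cv2.resize(i3,(448,280));save('c9',o)
P=cloud(d,K,T);Z=P[...,2]
w=(Z>102)&(Z<116)&(np.hypot(P[...,0]-561,P[...,1]+178)<40);q=P[w];c=cv2.minAreaRect(q[:,:2].astype(np.float32));print('dial',len(q),c,q.mean(0))
g=go([561,-178,220],Rz(21.9-90));print(g)
E
```

```text
19.125 [-0.29317535  0.78676614 -0.39298737] [468.2791005   65.30660366 250.2393328 ] [ 0.03 -0.24  1.81 -0.    1.56 -0.09]
handle 539 [466.67503603  65.70314658 143.57774391]
dial 73 ((561.895263671875, -177.74656677246094), (51.34918212890625, 14.019500732421875), 25.133695602416992) [ 561.07539657 -177.92413158  108.07433222]
(array([-252.7,   65.7,   25.8]), array([ 0.1,  0.1, 74.9]))
```

View pics/c9.png

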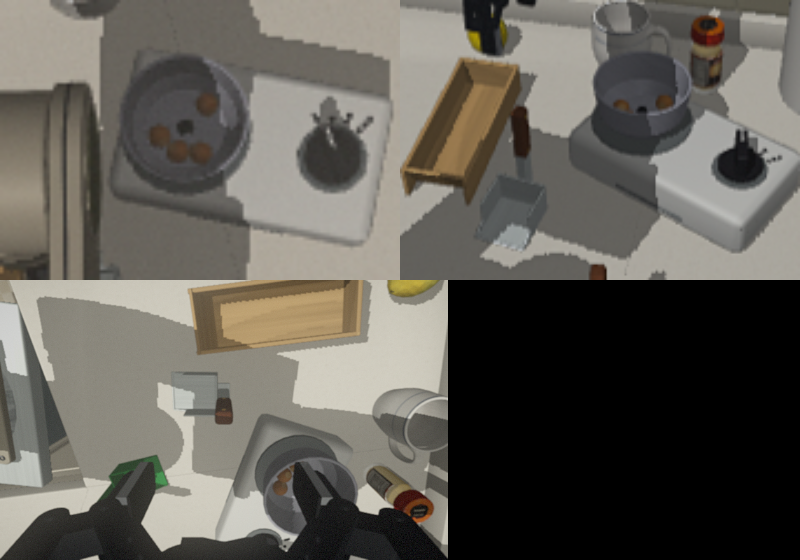

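The scoop stands upright on the worktop, about (515,200) in the scene crop, and four nuts are in the bowl. I'll go to the dial.

jog_arm:
  steps:
    - [-20,5,0,0,0,5,1]
    - [-48,12,3,0,0,14,1]
    - [-78,20,6,0,0,23,1]
    - [-108,28,9,0,0,32,1]
    - [-138,36,13,0,0,41,1]
    - [-168,44,17,0,0,50,1]
    - [-198,52,20,0,0,59,1]
    - [-228,60,23,0,0,68,1]
    - [-252.7,65.7,26,0,0,74.9,1]
    - [-252.7,65.7,26,0,0,74.9,1]
    - [-252.7,65.7,26,0,0,74.9,1]
  squeeze: 100

```text
time_s: 20.65
tool_pos: [560.7, -177.3, 219.5]
tool_rot: [[0.927, 0.375, 0.0], [0.375, -0.927, -0.001], [-0.0, 0.001, -1.0]]
force: [-0.3, 1.1, 0.1]
finger_gap: 85.4
gripper_force: 0.0
```

```bash
python3 - <<'E'
from plan import *
s=r.get_state();print(s['time_s'],s['force'],s['tool_pos'],np.round(s['q'],2))
im,d,K,T=grab('wrist');P=cloud(d,K,T);Z=P[...,2];save('w10',im)
w=(Z>102)&(Z<116)&(np.hypot(P[...,0]-561,P[...,1]+178)<35);q=P[w];c=cv2.minAreaRect(q[:,:2].astype(np.float32));print('dial',len(q),c,q.mean(0))
w=(Z>108)&(Z<112)&(np.hypot(P[...,0]-561,P[...,1]+178)<35);q=P[w];c=cv2.minAreaRect(q[:,:2].astype(np.float32));print('top',len(q),c,q.mean(0))
Rr=np.array(s['tool_rot']);print('y az',np.degrees(np.arctan2(Rr[1,1],Rr[0,1])))
print(go([*c[0],82],Rz(-67)))
E
```

```text
20.65 [-0.28195096  1.11600407  0.07532103] [ 560.74414915 -177.27737785  219.46681546] [-0.39  0.1   1.54 -0.    1.5   0.79]
dial 1123 ((563.611572265625, -178.24282836914062), (51.36452865600586, 13.441987037658691), 21.714340209960938) [ 564.91914274 -177.47738091  108.62410176]
top 871 ((563.3919677734375, -178.0486602783203), (50.5131721496582, 12.865422248840332), 21.574127197265625) [ 564.04423544 -177.86667873  109.09232649]
y az -67.9748166049899
(array([  1.9,   1.6, 137.9]), array([ 0.1, -0. , -1. ]))
```

jog_arm:
  steps:
    - [1.5,1,30,0,0,0,1]
    - [1.5,1,70,0,0,0,1]
    - [1.5,1,105,0,0,0,1]
    - [1.5,1,125,0,0,0,1]
    - [1.5,1,137,0,0,0,1]
    - [1.5,1,137,0,0,0,1]
    - [1.5,1,137,0,0,0,0.4]
    - [1.5,1,137,0,0,0,0]
    - [1.5,1,137,0,0,0,0]
    - [1.5,1,137,0,0,0,0]
    - [1.5,1,137,0,0,0,0]
    - [1.5,1,137,0,0,0,0]
  squeeze: 100

```text
time_s: 22.2
tool_pos: [563.6, -178.0, 84.6]
tool_rot: [[0.928, 0.374, 0.002], [0.374, -0.928, -0.001], [0.001, 0.002, -1.0]]
force: [-4.0, 3.7, 6.8]
finger_gap: 12.0
gripper_force: 98.6
```

jog_arm:
  steps:
    - [0,0,0,0,0,6,0]
    - [0,0,0,0,0,12,0]
    - [0,0,0,0,0,18,0]
    - [0,0,0,0,0,24,0]
    - [0,0,0,0,0,30,0]
    - [0,0,0,0,0,36,0]
    - [0,0,0,0,0,42,0]
    - [0,0,0,0,0,48,0]
    - [0,0,0,0,0,54,0]
    - [0,0,0,0,0,60,0]
    - [0,0,0,0,0,67,0]
    - [0,0,0,0,0,67,0]

```text
time_s: 23.7
tool_pos: [563.3, -178.4, 84.6]
tool_rot: [[0.705, -0.709, 0.002], [-0.709, -0.705, -0.002], [0.003, 0.0, -1.0]]
force: [-4.5, 1.7, 7.6]
finger_gap: 12.3
gripper_force: 98.6
```

jog_arm:
  steps:
    - [0,0,0,0,0,0,0]
    - [0,0,0,0,0,0,0]
    - [0,0,0,0,0,0,0]
    - [0,0,0,0,0,0,0]

```text
time_s: 24.2
tool_pos: [563.3, -178.4, 84.6]
tool_rot: [[0.707, -0.708, 0.002], [-0.708, -0.707, -0.002], [0.003, 0.0, -1.0]]
force: [-4.4, 1.7, 7.2]
finger_gap: 12.0
gripper_force: 98.6
```

```bash
python3 - <<'E'
from plan import *
s=r.get_state();print(s['time_s'],s['force'],s['moment'],s['tool_pos'],np.round(s['q'],2),s['finger_gap'],s['gripper_force'])
Rr=np.array(s['tool_rot']);print('y az',np.degrees(np.arctan2(Rr[1,1],Rr[0,1])))
for n in('wrist','top'):
    im,d,K,T=grab(n);P=cloud(d,K,T);Z=P[...,2]
    w=(Z>70)&(Z<112)&(np.hypot(P[...,0]-562,P[...,1]+178)<35);q=P[w];print(n,len(q),cv2.minAreaRect(q[:,:2].astype(np.float32)) if len(q)>5 else '')
    hsv=cv2.cvtColor(im,cv2.COLOR_RGB2HSV);
    m=(hsv[...,1]>90)&(np.hypot(P[...,0]-589,P[...,1]+36)<56)&(Z>60)&(Z<125);k,l,st,c=cv2.connectedComponentsWithStats(m.astype(np.uint8));print([(P[l==i].mean(0).round(),st[i,4]) for i in range(1,k) if st[i,4]>5])
    w=(abs(P[...,0]-467)<25)&(abs(P[...,1]-65)<25)&(Z>135)&(Z<155);print('handle',w.sum(),P[w].mean(0) if w.any() else '')
E
```

```text
24.2 [-4.43208914  1.72662078  7.1609908 ] [0.32061154 0.91026857 0.18976438] [ 563.30903109 -178.38566508   84.63827277] [-0.39  0.22  1.66 -0.    1.26  1.96] 12.008253857658733 98.59391927719116
y az -135.03865700677022
wrist 9036 ((565.0004272460938, -180.35476684570312), (50.660640716552734, 49.46875), 4.25968599319458)
[]
handle 0 
top 64 ((542.1364135742188, -171.35354614257812), (55.341609954833984, 24.099899291992188), 58.94622039794922)
[(array([610., -57.,  93.]), np.int32(30)), (array([571., -21.,  94.]), np.int32(56)), (array([562., -52.,  94.]), np.int32(24))]
handle 34 [464.79479955  63.28486648 143.27896421]
```

```bash
python3 - <<'E'
from plan import *
im,d,K,T=grab('wrist');P=cloud(d,K,T);Z=P[...,2]
w=(Z>105)&(Z<112)&(np.hypot(P[...,0]-563,P[...,1]+178)<32)&(im.max(-1)<90);q=P[w][:,:2]
rel=q-[563,-178];a=np.degrees(np.arctan2(rel[:,1],rel[:,0]));print(len(q),cv2.minAreaRect(q.astype(np.float32)))
# bar outside pads: along candidate direction -45
e=np.array([np.cos(np.radians(-45)),np.sin(np.radians(-45))]);f=np.array([-e[1],e[0]])
t=rel@e;o=rel@f;k=(abs(t)>13)&(abs(t)<26)&(abs(o)<12)
print(k.sum(),'slope deg',np.degrees(np.polyfit(t[k],o[k],1)[0]))
E
```

```text
3775 ((562.8826904296875, -181.18948364257812), (36.047183990478516, 50.09474182128906), 69.00665283203125)
1568 slope deg 0.29714595525548837
```

Measured from the wrist camera, the bar lies near -45°, which puts the dial at about 1.16 rad.

```bash
python3 -c "
from station import r
print(r.job_done())"
```

```text
the job is handed in; nothing more can be done
None
```

The job is handed in: all four nuts were tipped into the bowl, the scoop stands upright on the worktop, and the dial is held at the third click (about 1.16 rad); the hand-in call returned no verdict.

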